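# Fetch the terminal-nut basket out of the dip tank with the hook rod

### The arm

A 6-joint arm with a two-finger parallel gripper is mounted at the origin on the work surface. World frame = base frame: x ahead of the robot, y to its left, z up, the work surface at z = 0. Lengths are in m, angles in rad, forces in N, time in s.
With the tool pointing down it reaches from about 0.35 to 0.775 m from the base axis. Payload 5.5 kg.
Tool frame: the origin (TCP) lies midway between the tips of the shut fingers; the grasp point (between the pads) lies grip_point_offset behind it (grip_point_offset is the distance from the TCP to the grasp point, in m); z points along the fingers, y is the direction in which the jaws open and shut (so a half turn about z gives the same grasp; the last joint's range is limited). The gripper opens to 85 mm and grips with 20 to 120 N. Pads are 22 mm wide; open, the fingers measure 114 mm over their backs; the gripper's body (76 mm by 85 mm) begins 54 mm behind the grasp point. The pads swing forward as they close: fully open they stand 13 mm farther back than shut.
Start: joints at [1.202, 0.313, 0.046, 1.304, 0, 1.431], TCP at [0.13, 0.56, 0.231] pointing down, gripper open.
Joint ranges: [-2.76, 2.76], [-0.86, 1.69], [-1.03, 1.26], [-2.2, 2.34], [-1.47, 1.5], [-3.14, 3.14]. Speed limits (rad/s): [2.57, 2.57, 3.14, 3.14, 3.14, 3.14].

### API

Orientations are given as a unit quaternion [w, x, y, z].
In Python, from workcell import * gives the robot as it stands.
- The arm moves only by the tool send_rows, never from a script. Its argument "series" is one flat list of numbers, 7 for each row, row after row: the shift along the tool's x, y, z in cm, then the turn, a rotation vector about the tool's x, y, z in degrees, then the opening, from 0 (shut) to 1 (fully open). A call has 1 to 10 rows; each row is the pose to reach, as a shift and turn from the pose commanded when the call began, along the tool's axes at that moment; what a row does not reach only later rows make up. A row lasts 1/12 s, in which the tool goes at most 41.7 mm and 7.16 degrees, less where a joint would pass 70% of its speed; a pose out of reach is approached as far as the arm can. A call with a gripper value outside its range is refused whole. The fingers move at their own pace and stop on an object; "newtons" is the grip in N (left out, the last holds). Time passes only in rows, so rows that repeat a pose let the fingers close. It gives the time, the measured TCP pose, the force and the opening at its end, in the units of the state.
- get_state(): the state, without advancing time (a new reading comes with each control period).
- read_camera(name): name is "scene" or "top" or "wrist"; returns the picture (384x512x3 uint8, blue, green, red); there is no depth.
- camera_info(name): a dict with "K" (3x3 intrinsics, pixels), "D" ([k1, k2, p1, p2, k3] as OpenCV has them; the pictures are not rectified), "xyz" and "attitude" of the camera in the world. Camera axes: x right, y down, z forward; pixel columns grow to the right and rows downward; lengths in m; the calibration is good to about 2 mm. A picture is of the moment at which its call begins: read the wrist's pose just before it. camera_info takes no time and is no camera call; for the wrist camera it gives the pose at the moment of the call.
- hand_in(): hands the job in, once; it reports no verdict.
Trained networks look in the newest picture that a camera, given by its name, has taken for a name from the list of things; names that differ only in an ending like _2 or _b are one class to them, and where a whole thing is asked for, a point or a joint stands for the part that bears it (a point fixed in the world has none). Each returns a list of dicts, best first, with "p" (0 to 1); they miss things now and then, are a little off and sometimes report something else, mostly with a low value. They report only what shows in the picture. A call takes as long as a camera call. They do not tell look-alikes from the thing itself.
- silhouettes(camera, label): "pixels" (384x512 bool, what is visible of it) and "box" ([left, top, width, height] in pixels, round what is visible of it).
The state is a dict: "clock": time; "joint_pos": joint angles; "qvel": joint speeds; "tau": joint torques, N m; "tcp_pos": TCP position; "orientation": TCP orientation; "wrist_force": force on the tool from outside, world axes, zero at the start; "ft_torque": the same for the moment, N m; "finger_gap": finger opening in m.
Only numpy, scipy, OpenCV 4.12 (cv2) and the standard library are available. Lean on these libraries where they do the work, as an engineer would, in place of code of your own. Each camera call takes 0.05 s, during which the arm holds its last target. There are 200 camera calls.

### The job

Take the hook rod from its stand and use it to lift the small rectangular basket of nuts out of the narrow rectangular dip tank (not the round basket in the round tank). Lower the basket with the rod so that it stands upright in the low black drip tray, then unhook and hang the rod back on its stand by its collar. Do not touch the basket with the gripper.

Things in the scene. Friction and masses are not known exactly. Their poses are not given: they have to be found in the camera images.
- hook_rod: Steel rod, 180 g, upright. Origin: on its axis at the collar's underside, z up. Collar 44 (x) x 40 (y) x 6 mm; above it a black handle 22 mm square, z = 6 to 56 mm, faces square to x and y: grip it from above at z = 30. Below, a 6 mm thick shank down to z = -105 (centre line), a foot from there 16 mm along +x, and an upturned tip, top 11 mm above the foot's line. A hooked bar sits at x = 8.
- rod_stand: Fixed dark steel stand. Origin: centre of the base's underside, z up. Post at x = -43 mm; two level fork arms along x, top z = 140, with a 20 mm gap between, open to +x. The rod hangs with its collar on the arms, shank in the gap, axis at x = y = 0, hook towards +x; it lifts straight up out of the gap and goes straight down. Stops at x = +-36 (5 mm high at +36, 12 at -36) hold the collar.
- basket: Steel basket with brass nuts, 150 g, 36 (x) x 50 (y) x 22 mm high; origin: centre of underside, z up. Ears: 76 mm over y. Stiff upright wire bail, 5 mm thick, in the plane x = 0: legs at y = +-24, peak at z = 62 mm over y = 0. Hangs by its ears in the fixed rectangular tank (inside 76 x by 84 y, walls 4, 135 mm high), centred and square to it within 5 mm. The hook fits in over the rim.
- tray: Fixed black plastic drip tray, 130 (x) x 150 (y) x 14 mm high outside, walls and floor 4 mm thick, open above. Origin: centre of its underside, z up. A round tank with a round basket stands beside the rectangular tank, 140 mm or more between their axes. Apart from the rod's handle, nothing in the middle of the bench is higher than 155 mm.
Things that resemble listed ones, but are neither listed nor needed, are in the scene too. Leave any pink look-alike of the basket alone.

How it is judged:
By the outcome, as a careful person would: the job done as asked, in the order asked, and still so for the second after the job is handed in, with the robot touching nothing.
It also fails if it takes over 64 s, if anything falls off the work surface, if the arm or the gripper's body presses on something with over 40 N, if the wrist force passes 120 N, or if a joint passes its speed limit or range.

## Working session

There is one attempt and no reset: what is moved stays moved. The work goes in short steps, Python scripts to look and compute and a tool call to move; the robot and the scene stay as the last step left them, time stands still between calls to the robot, and variables do not carry over. Pictures are saved under pics/ and viewed, about 8 in all and at most 12, crops included, and the job is handed in when it is done.

Besides the shell and the picture viewer there is one more tool, called by a JSON object that holds its "method" and its "body". send_rows: Moves the arm, as the interface text tells. Its arguments: {"type":"object","properties":{"series":{"type":"array"},"newtons":{"type":"number"}},"required":["series"]}

```bash
ls; mkdir -p pics; python3 - <<'E'
from workcell import *
import cv2,numpy as np
s=get_state();print(s)
for c in("scene","top","wrist"):
    i=camera_info(c);print(c,i)
    im=read_camera(c);cv2.imwrite(f"pics/{c}0.png",im)
    if c!="wrist":
        for l in("hook_rod","rod_stand","basket","tray"):
            for d in silhouettes(c,l):print(c,l,round(d["p"],2),d["box"])
a=cv2.imread("pics/scene0.png");b=cv2.imread("pics/top0.png")
E
```

```text
pics
{'clock': 0.0, 'joint_pos': array([1.20242344e+00, 3.13966906e-01, 4.50030930e-02, 1.30356594e+00,
       1.19445228e-05, 1.43120800e+00]), 'qvel': array([ 0.00036462,  0.00086365,  0.00101831, -0.00011809, -0.00082155,
        0.00099972]), 'tau': array([ 1.19504821e-03, -4.80623531e+01,  2.98534012e+01,  1.90199038e-02,
        3.15645877e-06,  1.73159987e-05]), 'tcp_pos': array([0.13022991, 0.55956153, 0.23043776]), 'orientation': array([-2.23550591e-04,  1.14142921e-01,  9.93463961e-01, -8.37410563e-04]), 'wrist_force': array([ 0.51687504,  0.87849583, -0.19357876]), 'ft_torque': array([ 0.02332866,  0.00828843, -0.03561959]), 'finger_gap': 0.08532191489062455}
scene {'K': array([[480.0467223 ,   0.        , 250.5615489 ],
       [  0.        , 480.0467223 , 194.13123547],
       [  0.        ,   0.        ,   1.        ]]), 'D': array([-0.20558994,  0.        ,  0.        ,  0.        ,  0.        ]), 'xyz': array([ 1.26728086, -0.44631934,  0.88754689]), 'attitude': array([-0.35538581,  0.80985881,  0.42633427, -0.18991769])}
scene hook_rod 0.87 [86.7, 213.1, 23.0, 56.8]
s
[... 489 characters left out ...]
80760e-01, 2.01326219e-04, 1.41161407e+00]), 'attitude': array([-0.04666326,  0.71067354, -0.70110911,  0.03480907])}
top hook_rod 0.5 [385.0, 209.4, 17.4, 20.9]
top rod_stand 0.75 [363.1, 203.3, 49.5, 41.3]
top basket 0.76 [310.3, 142.1, 29.7, 15.4]
top basket 0.68 [215.1, 174.2, 25.8, 22.2]
top tray 0.8 [125.7, 208.7, 61.9, 61.1]
wrist {'K': array([[328.44928172,   0.        , 252.59351726],
       [  0.        , 328.44928172, 192.62264798],
       [  0.        ,   0.        ,   1.        ]]), 'D': array([-0.03904102,  0.        ,  0.        ,  0.        ,  0.        ]), 'xyz': array([0.06099151, 0.57642824, 0.37485525]), 'attitude': array([0.10977265, 0.77508122, 0.61601145, 0.08791451])}
```

View pics/scene0.png

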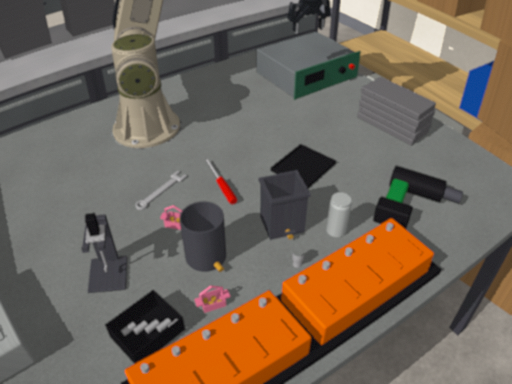

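View pics/top0.png

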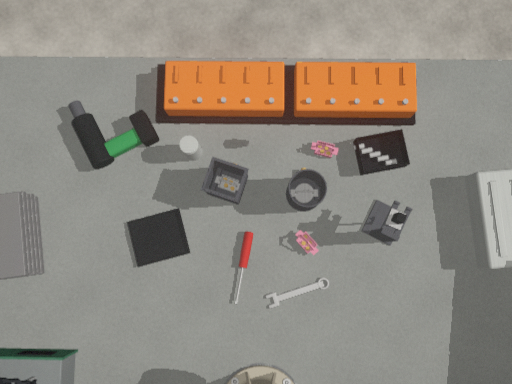

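```bash
python3 -c "
import workcell
print([n for n in dir(workcell) if n[0]!='_'], getattr(workcell,'grip_point_offset',None))"
```

```text
['MotionError', 'camera_info', 'get_state', 'grip_point_offset', 'hand_in', 'read_camera', 'silhouettes'] 0.0187
```

```bash
cat > h.py <<'E'
from workcell import *
import cv2,numpy as np
from scipy.spatial.transform import Rotation as R
def rot(q): return R.from_quat([q[1],q[2],q[3],q[0]])
def ray(info,uv):
    n=cv2.undistortPoints(np.float32(uv).reshape(-1,1,2),info["K"],info["D"])[:,0]
    return rot(info["attitude"]).apply(np.c_[n,np.ones(len(n))])
def onz(info,uv,z):
    r=ray(info,uv);c=info["xyz"];return c+r*((z-c[2])/r[:,2])[:,None]
def px(info,P):
    M=rot(info["attitude"]).as_matrix().T
    return cv2.projectPoints(np.float64(P).reshape(-1,3),M,-M@info["xyz"],info["K"],info["D"])[0][:,0]
E
python3 - <<'E'
import cv2,numpy as np
b=cv2.imread("pics/top0.png");a=cv2.imread("pics/scene0.png")
def cr(i,x,y,w,h,s):
    return cv2.convertScaleAbs(cv2.resize(i[y:y+h,x:x+w],(w*s,h*s),interpolation=cv2.INTER_CUBIC),alpha=1.5,beta=15)
A=np.hstack([cr(b,120,200,80,75,5),cr(b,345,120,80,75,5)])
B=np.hstack([cr(b,195,145,80,60,5),cr(b,355,190,80,60,5)])
cv2.imwrite("pics/c1.png",cv2.resize(np.vstack([A,B]),None,fx=.88,fy=.88))
E
```

```text
(no output)
```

View pics/c1.png

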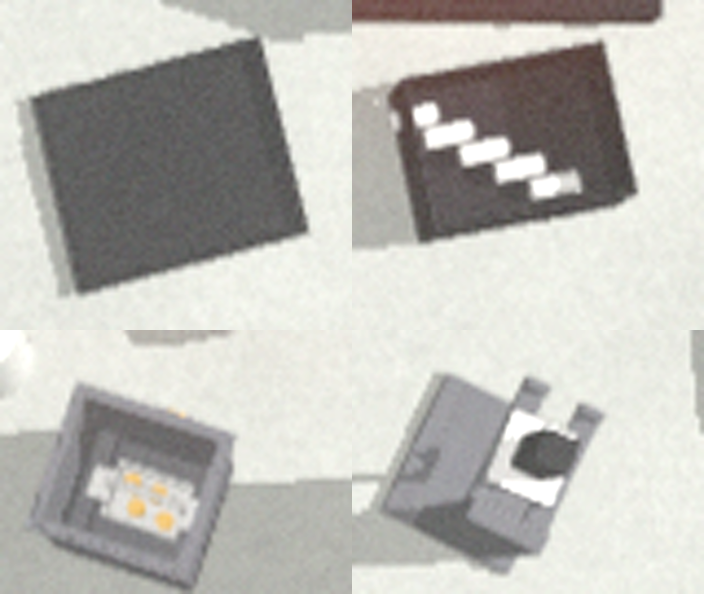

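```bash
python3 - <<'E'
from h import *
t=camera_info("top");s=camera_info("scene")
tr=np.array([(33,98),(258,38),(308,232),(80,293)])/4.4+[120,200]
P=onz(t,tr,.014);print("tray",P.round(3),P.mean(0).round(3),np.linalg.norm(np.diff(P,axis=0),axis=1))
tk=(np.array([(80,383),(232,435),(190,590),(38,525)])-[0,330])/4.4+[195,145]
P=onz(t,tk,.135);print("tank",P.round(3),P.mean(0).round(3),np.linalg.norm(np.diff(P,axis=0),axis=1))
d=P[1]-P[0];print(np.degrees(np.arctan2(d[1],d[0])))
d=P[2]-P[1];print(np.degrees(np.arctan2(d[1],d[0])))
f=(np.array([(535,380),(592,410),(548,455)])-[352,330])/4.4+[355,190]
print("forktips",onz(t,f[:2],.14).round(3),"handletop",onz(t,f[2:],.196).round(3))
for z in (.05,.1,.14): print("scene handle z196; fork",onz(s,[(91,216)],.196).round(3))
E
```

```text
tray [[0.493 0.378 0.014]
 [0.533 0.235 0.014]
 [0.411 0.2   0.014]
 [0.37  0.343 0.014]] [0.452 0.289 0.014] [0.14832601 0.12767799 0.14876297]
tank [[0.659 0.129 0.135]
 [0.629 0.039 0.135]
 [0.537 0.062 0.135]
 [0.574 0.152 0.135]] [0.6   0.096 0.135] [0.09507627 0.09465082 0.09714983]
-108.39574597639817
165.90369121350523
forktips [[ 0.549 -0.341  0.14 ]
 [ 0.532 -0.374  0.14 ]] handletop [[ 0.502 -0.333  0.196]]
scene handle z196; fork [[ 0.509 -0.334  0.196]]
scene handle z196; fork [[ 0.509 -0.334  0.196]]
scene handle z196; fork [[ 0.509 -0.334  0.196]]
```

```bash
cat >> h.py <<'E'
def shift(p,ang,frm=None):
    """world target TCP p, tool-x heading ang deg (tool down) -> cm shift, deg turn in tool axes"""
    s=get_state() 
    Rt=rot(s["orientation"]); c=s["tcp_pos"]
    a=np.radians(ang); T=R.from_matrix(np.array([[np.cos(a),np.sin(a),0],[np.sin(a),-np.cos(a),0],[0,0,-1]]).T)
    return (Rt.inv().apply(np.array(p)-c)*100).round(2),(Rt.inv()*T).as_rotvec(degrees=True).round(2)
E
python3 - <<'E'
from h import *
i=camera_info("wrist");print(rot(i["attitude"]).apply([0,0,1]))
s=get_state();Rt=rot(s["orientation"]);print("cam in tool",Rt.inv().apply(i["xyz"]-s["tcp_pos"]),Rt.inv().apply(rot(i["attitude"]).apply(np.eye(3))))
print(shift((.38,.36,.32),151),shift((.53,.10,.32),151))
E
```

```text
[ 0.27154612 -0.06179611 -0.96043946]
cam in tool [ 0.07132989  0.00022785 -0.14355503] [[ 1.21786979e-03  9.99998768e-01 -9.90058128e-04]
 [-9.60450325e-01  8.94022904e-04 -2.78449947e-01]
 [-2.78448719e-01  1.29001743e-03  9.60450231e-01]]
(array([-28.84, -13.82,  -8.87]), array([1.000e-02, 0.000e+00, 1.589e+01])) (array([-49.35, -35.74,  -8.87]), array([1.000e-02, 0.000e+00, 1.589e+01]))
```

{"method": "send_rows", "body": {"series": [-28.8,-13.8,-8.9,0,0,15.9,1,-28.8,-13.8,-8.9,0,0,15.9,1,-28.8,-13.8,-8.9,0,0,15.9,1,-28.8,-13.8,-8.9,0,0,15.9,1,-28.8,-13.8,-8.9,0,0,15.9,1,-28.8,-13.8,-8.9,0,0,15.9,1,-28.8,-13.8,-8.9,0,0,15.9,1,-28.8,-13.8,-8.9,0,0,15.9,1,-28.8,-13.8,-8.9,0,0,15.9,1,-28.8,-13.8,-8.9,0,0,15.9,1]}}

```text
clock: 1.38
tcp_pos: [0.3815, 0.3591, 0.3208]
orientation: [0.0, 0.253, 0.968, 0.001]
wrist_force: [-0.4, 0.8, -0.5]
finger_gap: 0.0852
```

{"method": "send_rows", "body": {"series": [-25.7,-15.5,0,0,0,0,1,-25.7,-15.5,0,0,0,0,1,-25.7,-15.5,0,0,0,0,1,-25.7,-15.5,0,0,0,0,1,-25.7,-15.5,0,0,0,0,1,-25.7,-15.5,0,0,0,0,1,-25.7,-15.5,0,0,0,0,1,-25.7,-15.5,0,0,0,0,1,-25.7,-15.5,0,0,0,0,1,-25.7,-15.5,0,0,0,0,1]}}

```text
clock: 2.22
tcp_pos: [0.5286, 0.1011, 0.3197]
orientation: [-0.001, 0.25, 0.968, 0.0]
wrist_force: [-0.9, 0.4, -0.6]
finger_gap: 0.0852
```

```bash
python3 - <<'E'
from h import *
s=get_state();print(s["clock"],s["tcp_pos"],s["orientation"],s["joint_pos"])
i=camera_info("wrist");im=read_camera("wrist");print(i["xyz"],i["attitude"])
np.savez("w1.npz",**i)
for d in silhouettes("wrist","basket"):print(d["p"],d["box"])
cv2.imwrite("pics/w1raw.png",im)
u=px(i,[(.6,.096,.135),(.6,.096,.06)]);print(u)
x,y=np.clip(u[0]-[100,75],0,[312,234]).astype(int)
print(x,y);cv2.imwrite("pics/w1.png",cv2.convertScaleAbs(cv2.resize(im[y:y+150,x:x+200],(800,600),interpolation=cv2.INTER_CUBIC),alpha=1.4,beta=20))
print(shift((.43,-.29,.34),151))
E
```

```text
2.2167 [0.52858365 0.10105894 0.31971527] [-8.46864312e-04  2.50383219e-01  9.68146423e-01  1.70290317e-04] [3.92407834e-02 2.33924780e-01 1.54262483e-01 1.49265776e+00
 8.14217145e-04 5.45392482e-01]
[0.4663867  0.13559906 0.46340654] [0.12006465 0.85291076 0.50303654 0.07128789]
0.78 [139.7, 313.0, 43.5, 37.8]
0.72 [250.9, 193.6, 57.2, 28.0]
0.56 [53.0, 159.2, 59.7, 30.8]
[[280.19657185 229.75449293]
 [275.48374912 207.46667307]]
180 154
(array([-10.32, -39.07,  -1.99]), array([ 0.01, -0.05,  0.13]))
```

View pics/w1.png

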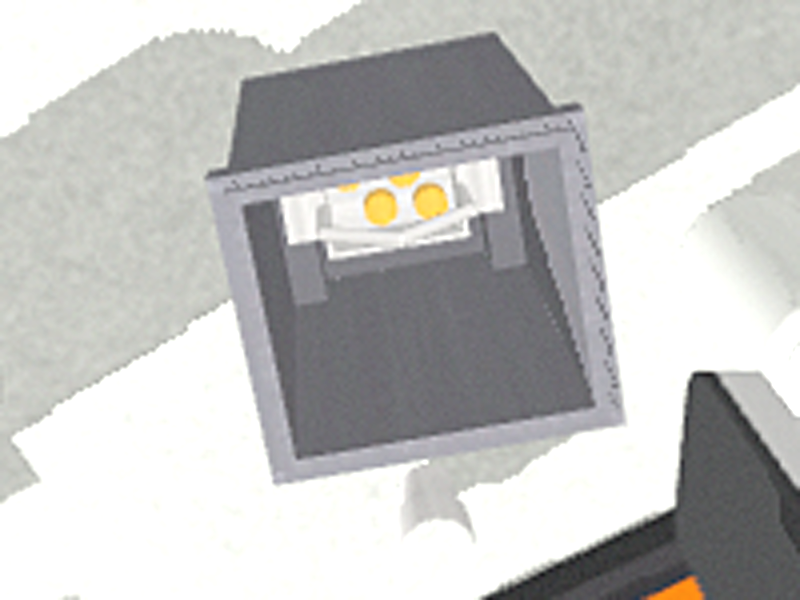

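```bash
python3 - <<'E'
from h import *
i=dict(np.load("w1.npz"));f=lambda a:np.array(a)/4+[180,154]
P=onz(i,f([(205,172),(583,105),(625,425),(275,483)]),.135)[:,:2]
print(P.round(4),P.mean(0).round(4),np.linalg.norm(np.roll(P,-1,0)-P,axis=1).round(4))
e=P[1]-P[0]+P[2]-P[3];g=P[3]-P[0]+P[2]-P[1]
print("yaw y",np.degrees(np.arctan2(*e[::-1])),"yaw x",np.degrees(np.arctan2(*g[::-1])))
c=np.array([*P.mean(0),0]);a=(np.degrees(np.arctan2(*e[::-1]))-90+np.degrees(np.arctan2(*g[::-1])))/2
X=np.array([np.cos(np.radians(a)),np.sin(np.radians(a)),0]);Y=np.array([-X[1],X[0],0])
print("yaw",a)
pts={"apex":(405,240),"bailL":(325,235),"bailR":(475,205),"earL":(285,215),"earR":(503,180)}
for n,p in pts.items():
    r=ray(i,[f(p)])[0]
    for x in(-.005,0,.005):
        t=((c-i["xyz"])@X+x)/(r@X);q=i["xyz"]+r*t
        print(n,x,"y",((q-c)@Y*1000).round(1),"z",(q[2]*1000).round(1))
t=camera_info("top")
bx=silhouettes("top","basket") if 0 else None
nuts=(np.array([(135,480),(160,490),(138,508),(165,522),(90,482),(200,505)])-[0,330])/4.4+[195,145]
for z in(.04,.06):
    Q=onz(t,nuts,z)-c;print(z,np.c_[Q@X,Q@Y].round(4).tolist())
E
```

```text
[[0.5426 0.0683]
 [0.5741 0.1626]
 [0.6626 0.1336]
 [0.6312 0.0399]] [0.6026 0.1011] [0.0994 0.0931 0.0989 0.0931]
yaw y 71.4874788801203 yaw x -17.948046329187843
yaw -18.23028372453377
apex -0.005 y -0.7 z 98.7
apex 0 y -0.4 z 85.2
apex 0.005 y -0.1 z 71.7
bailL -0.005 y -24.3 z 82.0
bailL 0 y -24.8 z 67.9
bailL 0.005 y -25.3 z 53.8
bailR -0.005 y 22.8 z 79.1
bailR 0 y 24.0 z 64.9
bailR 0.005 y 25.2 z 50.7
earL -0.005 y -36.9 z 55.9
earL 0 y -37.9 z 40.8
earL 0.005 y -38.9 z 25.7
earR -0.005 y 34.5 z 60.1
earR 0 y 36.2 z 45.1
earR 0.005 y 37.8 z 30.2
0.04 [[0.0114, 0.0053], [0.0105, -0.0117], [-0.0048, -0.0024], [-0.0076, -0.0214], [0.001, 0.0318], [0.0097, -0.0387]]
0.06 [[0.0092, 0.003], [0.0083, -0.0138], [-0.0068, -0.0046], [-0.0096, -0.0233], [-0.0011, 0.0291], [0.0075, -0.0404]]
```

{"method": "send_rows", "body": {"series": [-17.5,-38,-2,0,0,0,1,-17.5,-38,-2,0,0,0,1,-17.5,-38,-2,0,0,0,1,-17.5,-38,-2,0,0,0,1,-17.5,-38,-2,0,0,0,1,-17.5,-38,-2,0,0,0,1,-17.5,-38,-2,0,0,0,1,-17.5,-38,-2,0,0,0,1,-17.5,-38,-2,0,0,0,1,-17.5,-38,-2,0,0,0,1]}}

```text
clock: 3.15
tcp_pos: [0.4984, -0.3145, 0.3408]
orientation: [0.0, 0.249, 0.969, 0.0]
wrist_force: [0.7, -0.4, -0.2]
finger_gap: 0.0851
```

{"method": "send_rows", "body": {"series": [0,-1,0,0,0,0,1,0,-1,0,0,0,0,1]}}

```text
clock: 3.32
tcp_pos: [0.4931, -0.3248, 0.3395]
orientation: [-0.0, 0.251, 0.968, 0.0]
wrist_force: [-0.1, 0.3, -0.2]
finger_gap: 0.0852
```

```bash
python3 - <<'E'
from h import *
s=get_state();print(s["clock"],s["tcp_pos"],s["orientation"],s["joint_pos"])
i=camera_info("wrist");im=read_camera("wrist")
np.savez("w2.npz",**i)
for l in("hook_rod","rod_stand"):
  for d in silhouettes("wrist",l):print(l,d["p"],d["box"])
u=px(i,[(.505,-.334,.196)]);print(u)
x,y=np.clip(u[0]-[100,75],0,[312,234]).astype(int)
print(x,y);cv2.imwrite("pics/w2.png",cv2.convertScaleAbs(cv2.resize(im[y:y+150,x:x+200],(800,600),interpolation=cv2.INTER_CUBIC),alpha=1.4,beta=20))
E
```

```text
3.3167 [ 0.49305994 -0.32477256  0.33946093] [-4.37708463e-04  2.51322819e-01  9.67903213e-01  1.39086890e-04] [-7.18301770e-01  3.47151564e-01  3.56416462e-01  1.58096854e+00
 -1.43243304e-04 -2.10208254e-01]
hook_rod 0.65 [229.5, 163.5, 36.6, 44.5]
rod_stand 0.65 [215.4, 122.8, 65.5, 96.5]
[[249.63812186 196.10654458]]
149 121
```

View pics/w2.png

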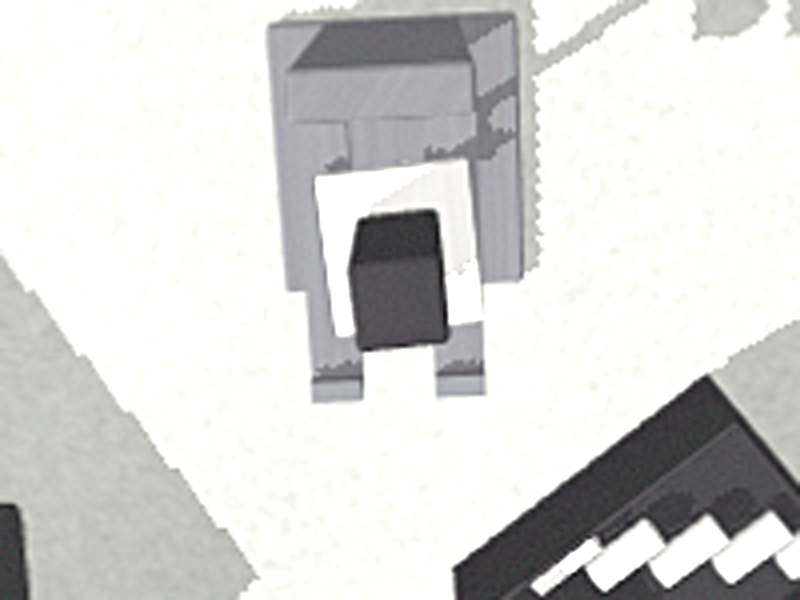

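```bash
python3 - <<'E'
from h import *
i=dict(np.load("w2.npz"));f=lambda a:np.array(a)/4+[149,121]
def an(v):return np.degrees(np.arctan2(v[1],v[0])).round(1)
def quad(n,c,z):
    P=onz(i,f(c),z);L=np.roll(P,-1,0)-P
    print(n,P.mean(0).round(4),np.linalg.norm(L,axis=1).round(4),[an(v) for v in L]);return P.mean(0)
h=quad("handle",[(350,265),(440,255),(447,343),(357,352)],.196)
quad("collar",[(315,175),(468,158),(483,320),(335,337)],.146)
quad("forktip",[(312,380),(362,378),(437,374),(485,372)],.145)
quad("base",[(270,25),(515,12),(522,280),(288,290)],.0)
for a in(151,149): print(a,shift((h[0],h[1],.1513),a))
E
```

```text
handle [ 0.5053 -0.3352  0.196 ] [0.0205 0.021  0.0209 0.0208] [np.float64(67.5), np.float64(-24.3), np.float64(-113.0), np.float64(154.6)]
collar [ 0.5052 -0.3352  0.146 ] [0.0401 0.0444 0.0402 0.0447] [np.float64(67.4), np.float64(-23.2), np.float64(-112.2), np.float64(156.7)]
forktip [ 0.5365 -0.3532  0.145 ] [0.0137 0.0205 0.0131 0.0473] [np.float64(63.4), np.float64(64.2), np.float64(63.5), np.float64(-116.2)]
base [ 0.5057 -0.3378 -0.    ] [0.0889 0.1008 0.0896 0.1002] [np.float64(63.9), np.float64(-26.3), np.float64(-116.5), np.float64(153.2)]
151 (array([-1.68, -0.66, 18.91]), array([ 0.04, -0.01,  0.12]))
149 (array([-1.68, -0.66, 18.91]), array([ 0.04, -0.01,  2.12]))
```

{"method": "send_rows", "body": {"series": [-1.7,-0.7,2,0,0,-5.4,1,-1.7,-0.7,5,0,0,-5.4,1,-1.7,-0.7,9,0,0,-5.4,1,-1.7,-0.7,12,0,0,-5.4,1,-1.7,-0.7,15,0,0,-5.4,1,-1.7,-0.7,17,0,0,-5.4,1,-1.7,-0.7,18.3,0,0,-5.4,1,-1.7,-0.7,18.9,0,0,-5.4,1,-1.7,-0.7,18.9,0,0,-5.4,1,-1.7,-0.7,18.9,0,0,-5.4,1]}}

```text
clock: 4.3
tcp_pos: [0.5055, -0.3368, 0.1521]
orientation: [0.0, 0.204, 0.979, -0.0]
wrist_force: [0.0, -0.6, 0.6]
finger_gap: 0.0856
```

{"method": "send_rows", "body": {"series": [0,0,0,0,0,0,0,0,0,0,0,0,0,0,0,0,0,0,0,0,0,0,0,0,0,0,0,0,0,0,0,0,0,0,0,0,0,0,0,0,0,0,0,0,0,0,0,0,0,0,0,0,0,0,0,0,0,0,0,0,0,0,0,0,0,0,0,0,0,0], "newtons": 70}}

```text
clock: 5.13
tcp_pos: [0.5051, -0.3383, 0.1517]
orientation: [0.001, 0.205, 0.979, -0.0]
wrist_force: [0.1, 0.0, 4.9]
finger_gap: 0.0213
```

{"method": "send_rows", "body": {"series": [0,0,-1,0,0,0,0,0,0,-2.5,0,0,0,0,0,0,-5,0,0,0,0,0,0,-8,0,0,0,0,0,0,-11,0,0,0,0,0,0,-14,0,0,0,0,0,0,-16,0,0,0,0,0,0,-17,0,0,0,0,0,0,-17,0,0,0,0,0,0,-17,0,0,0,0]}}

```text
clock: 5.97
tcp_pos: [0.5047, -0.338, 0.3209]
orientation: [-0.0, 0.205, 0.979, 0.0]
wrist_force: [0.1, 0.3, -2.8]
finger_gap: 0.0215
```

```bash
python3 - <<'E'
from h import *
print(get_state()["tcp_pos"],get_state()["finger_gap"],shift((.577,.107,.325),162),shift((.54,-.11,.325),159))
E
```

```text
[ 0.50472251 -0.3380183   0.32090967] 0.021513593779765278 (array([11.2 , 43.67, -0.4 ]), array([ 0.01, -0.02, -5.61])) (array([ 5.9 , 22.31, -0.4 ]), array([ 0.01, -0.02, -2.61]))
```

{"method": "send_rows", "body": {"series": [0.5,2,-0.4,0,0,-0.4,0,1.3,5,-0.4,0,0,-0.8,0,2.1,8.5,-0.4,0,0,-1.2,0,3,12,-0.4,0,0,-1.6,0,4,15.7,-0.4,0,0,-2,0,5,19.5,-0.4,0,0,-2.5,0,6,23.4,-0.4,0,0,-3,0,6.8,26.5,-0.4,0,0,-3.5,0,7.5,29.2,-0.4,0,0,-4,0,8,31.2,-0.4,0,0,-4,0]}}

```text
clock: 6.8
tcp_pos: [0.5554, -0.0172, 0.3231]
orientation: [-0.002, 0.169, 0.986, 0.0]
wrist_force: [0.1, -0.6, -1.6]
finger_gap: 0.0214
```

{"method": "send_rows", "body": {"series": [0.5,2.7,0,0,0,-0.4,0,1,5.5,0,0,0,-0.8,0,1.5,8.3,0,0,0,-1.2,0,2,10.8,0,0,0,-1.6,0,2.3,12.3,0,0,0,-1.6,0,2.3,12.7,0,0,0,-1.6,0,2.3,12.7,0,0,0,-1.6,0,2.3,12.7,0,0,0,-1.6,0]}}

```text
clock: 7.47
tcp_pos: [0.5769, 0.1069, 0.3239]
orientation: [-0.001, 0.156, 0.988, -0.0]
wrist_force: [-0.5, -0.8, -1.8]
finger_gap: 0.0214
```

```bash
python3 - <<'E'
from h import *
s=get_state();print(s["clock"],s["tcp_pos"],s["orientation"],s["finger_gap"],shift((.577,.107,.325),162))
i=camera_info("wrist");im=read_camera("wrist")
np.savez("w3.npz",**i)
sc=read_camera("scene")
sc=cv2.resize(sc[120:270,200:350],(600,600),interpolation=cv2.INTER_CUBIC)
u=px(i,[(.6,.099,.135)])[0];print(u)
x,y=np.clip(u-[75,110],0,[362,234]).astype(int)
print(x,y);w=cv2.convertScaleAbs(cv2.resize(im[y:y+150,x:x+150],(600,600),interpolation=cv2.INTER_CUBIC),alpha=1.4,beta=20)
cv2.imwrite("pics/w3.png",cv2.resize(np.hstack([w,sc]),(800,400),interpolation=cv2.INTER_AREA) if 0 else w)
cv2.imwrite("pics/s3.png",sc)
E
```

```text
7.4667 [0.57685451 0.10687974 0.32385794] [-1.18152179e-03  1.56421999e-01  9.87689491e-01 -4.81473368e-04] 0.02140185506869367 (array([-0.01,  0.02, -0.11]), array([-0.08, -0.13,  0.  ]))
[251.9153237  192.52785373]
176 82
```

View pics/w3.png

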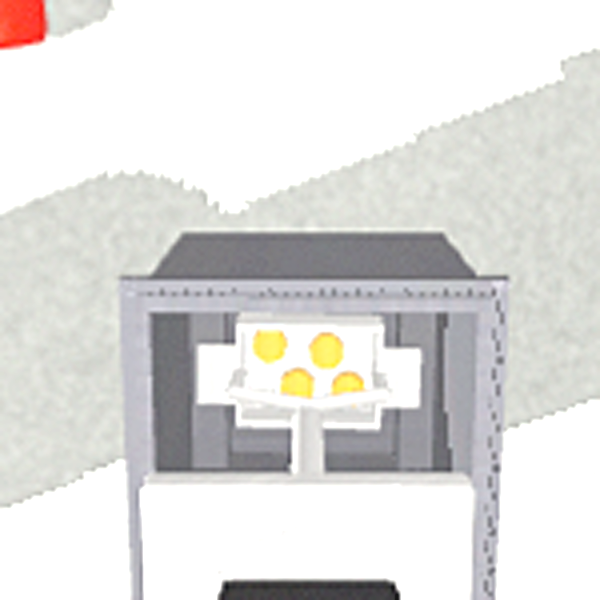

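```bash
python3 - <<'E'
from h import *
i=dict(np.load("w3.npz"));f=lambda a:np.array(a)/4+[176,82]
s=get_state();Rt=rot(s["orientation"]).as_matrix();X=-Rt[:,0];Y=Rt[:,1];o=s["tcp_pos"]
def loc(p,z):
    d=onz(i,f(p),z)-o;return (np.c_[d@X,d@Y]*1000).round(1)
print("rim inner near",loc([(150,310),(477,310)],.135).tolist())
print("rim outer near",loc([(122,278),(507,278)],.135).tolist())
for zz in(.035,.045,.055):
  print(zz,"basket rim",loc([(237,313),(385,313),(382,420),(235,420)],zz).tolist(),"ears",loc([(197,345),(420,345),(197,403),(420,403)],zz-.003).tolist())
for z in(.08,.085,.09):print("apex",z,loc([(308,403)],z).tolist())
P=np.array([o+X*a+Z*np.array([0,0,1]) for a,Z in((0,-.0113),(0,-.1133),(0,-.1193),(.016,-.105))])
print("proj shank",((px(i,P)-[176,82])*4).round(0).tolist())
E
```

```text
rim inner near [[-10.9, -39.0], [-11.1, 44.8]]
rim outer near [[-19.1, -45.9], [-19.4, 52.1]]
0.035 basket rim [[8.3, -22.0], [8.2, 27.3], [45.1, 27.0], [45.3, -23.1]] ears [[19.9, -35.8], [19.7, 39.6], [40.1, -36.2], [39.9, 40.1]]
0.045 basket rim [[6.5, -21.5], [6.3, 26.7], [42.4, 26.4], [42.6, -22.5]] ears [[17.8, -35.0], [17.6, 38.7], [37.5, -35.3], [37.3, 39.2]]
0.055 basket rim [[4.6, -20.9], [4.5, 26.1], [39.7, 25.8], [39.9, -22.0]] ears [[15.7, -34.1], [15.5, 37.8], [35.0, -34.5], [34.8, 38.3]]
apex 0.08 [[27.7, 1.7]]
apex 0.085 [[26.4, 1.7]]
apex 0.09 [[25.1, 1.6]]
proj shank [[299.0, 646.0], [302.0, 432.0], [302.0, 424.0], [301.0, 520.0]]
```

```bash
python3 - <<'E'
from h import *
i=camera_info("wrist");im=read_camera("wrist");cv2.imwrite("pics/w3raw.png",im)
s=get_state();Rt=rot(s["orientation"]).as_matrix();X=-Rt[:,0];Y=Rt[:,1];o=s["tcp_pos"];k=np.array([0,0,1])
P=np.array([o+X*a+Y*b+k*c for a,b,c in((-.022,-.02,-.0053),(-.022,.02,-.0053),(-.011,-.011,.0447),(-.011,.011,.0447),(0,0,-.1193),(0,0,-.1133))])
u=px(i,P);print(((u-[176,82])*4).round(0).tolist())
x,y=220,155
c=im[y:y+75,x:x+75].astype(float);c=np.clip((c-60)*1.15,0,255).astype(np.uint8)
cv2.imwrite("pics/w4.png",cv2.resize(c,(600,600),interpolation=cv2.INTER_CUBIC));print(((u-[x,y])*8).round(0).tolist())
E
```

```text
[[135.0, 494.0], [471.0, 494.0], [172.0, 801.0], [431.0, 802.0], [304.0, 422.0], [304.0, 429.0]]
[[-82.0, 404.0], [589.0, 405.0], [-7.0, 1019.0], [509.0, 1019.0], [256.0, 259.0], [256.0, 275.0]]
```

View pics/w4.png

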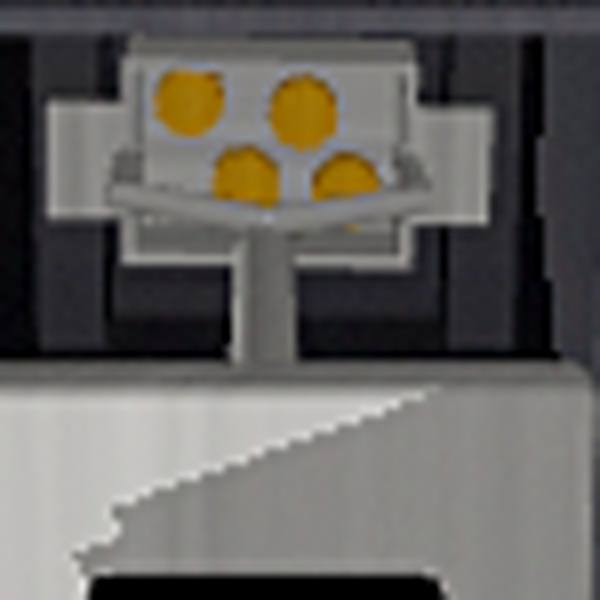

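{"method": "send_rows", "body": {"series": [-0.2,0.1,1,0,0,0,0,-0.2,0.1,3,0,0,0,0,-0.2,0.1,5,0,0,0,0,-0.2,0.1,7,0,0,0,0,-0.2,0.1,9,0,0,0,0,-0.2,0.1,11,0,0,0,0,-0.2,0.1,13,0,0,0,0,-0.2,0.1,14.5,0,0,0,0,-0.2,0.1,15.1,0,0,0,0,-0.2,0.1,15.1,0,0,0,0]}}

```text
clock: 8.45
tcp_pos: [0.5782, 0.107, 0.172]
orientation: [-0.002, 0.157, 0.988, -0.0]
wrist_force: [-0.5, -1.2, -2.7]
finger_gap: 0.0213
```

```bash
python3 - <<'E'
from h import *
s=get_state();print(s["clock"],s["tcp_pos"],s["wrist_force"],s["ft_torque"],s["finger_gap"])
im=read_camera("wrist");sc=read_camera("scene")
e=lambda c:np.clip((c.astype(float)-40)*1.3,0,255).astype(np.uint8)
cv2.imwrite("pics/w5.png",np.hstack([cv2.resize(e(im[50:250,160:360]),(400,400),interpolation=cv2.INTER_CUBIC),cv2.resize(e(sc[130:230,235:335]),(400,400),interpolation=cv2.INTER_CUBIC)]))
E
```

```text
8.45 [0.57821328 0.10695096 0.17198894] [-0.47169966 -1.17573322 -2.67105047] [-0.00865416  0.00267798  0.00711282] 0.02128488993613806
```

View pics/w5.png

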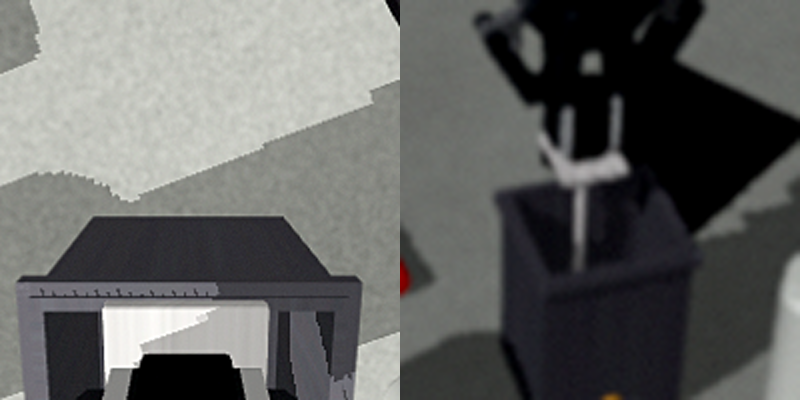

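{"method": "send_rows", "body": {"series": [-0.4,0,0,0,0,0,0,-0.8,0,0,0,0,0,0,-1.2,0,0,0,0,0,0,-1.6,0,0,0,0,0,0,-1.95,0,0,0,0,0,0,-1.95,0,0,0,0,0,0]}}

```text
clock: 9.05
tcp_pos: [0.5991, 0.1013, 0.1743]
orientation: [0.0, 0.157, 0.988, 0.0]
wrist_force: [-0.2, -0.4, -2.6]
finger_gap: 0.0213
```

{"method": "send_rows", "body": {"series": [0,0,-0.4,0,0,0,0,0,0,-0.8,0,0,0,0,0,0,-1.2,0,0,0,0,0,0,-1.6,0,0,0,0,0,0,-2,0,0,0,0,0,0,-2.4,0,0,0,0,0,0,-2.8,0,0,0,0,0,0,-2.8,0,0,0,0,0,0,-2.8,0,0,0,0]}}

```text
clock: 9.8
tcp_pos: [0.5984, 0.1016, 0.2026]
orientation: [0.0, 0.157, 0.988, 0.0]
wrist_force: [0.1, -0.4, -1.9]
finger_gap: 0.0213
```

```bash
python3 - <<'E'
from h import *
for _ in range(3):
    s=get_state();im=read_camera("wrist");print(s["tcp_pos"],s["wrist_force"],s["ft_torque"])
cv2.imwrite("pics/w6raw.png",im)
sc=read_camera("scene");e=lambda c:np.clip((c.astype(float)-40)*1.3,0,255).astype(np.uint8)
cv2.imwrite("pics/w6.png",np.hstack([cv2.resize(e(im[130:230,200:300]),(400,400),interpolation=cv2.INTER_CUBIC),cv2.resize(e(sc[150:230,245:325]),(400,400),interpolation=cv2.INTER_CUBIC)]))
E
```

```text
[0.59841883 0.10158011 0.2026355 ] [ 0.11308384 -0.35241923 -1.93226577] [-0.02339495  0.05952244  0.03817496]
[0.59816745 0.10158881 0.20225736] [ 0.6249448   0.3531398  -2.71143325] [ 0.01129367 -0.01870853 -0.0155634 ]
[0.59803111 0.10157519 0.20199929] [-0.50411834  0.31828868 -2.72409603] [ 0.00158853 -0.00463051 -0.02256825]
```

View pics/w6.png

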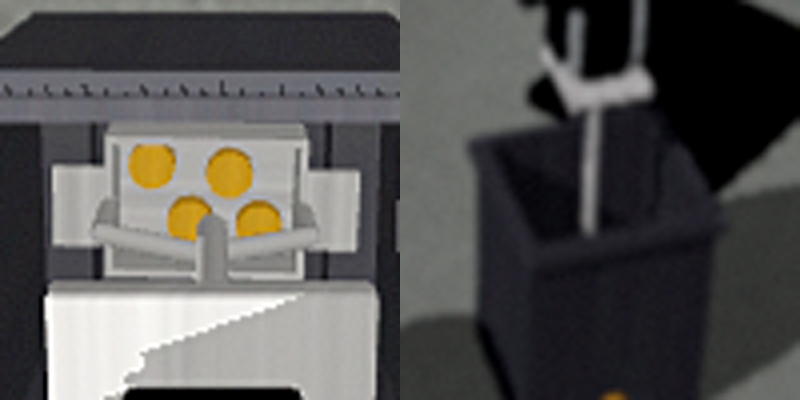

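```bash
python3 - <<'E'
from h import *
i3=dict(np.load("w3.npz"));i6=camera_info("wrist");np.savez("w6.npz",**i6)
s=get_state();Rt=rot(s["orientation"]).as_matrix();X=-Rt[:,0];Y=Rt[:,1];o=s["tcp_pos"];k=np.array([0,0,1])
def tri(a,b):
    A=[];B=[]
    for i,p in((i3,np.array(a)/8+[220,155]),(i6,np.array(b)/4+[200,130])):
        r=ray(i,[p])[0];r/=np.linalg.norm(r);M=np.eye(3)-np.outer(r,r);A.append(M);B.append(M@i["xyz"])
    q=np.linalg.lstsq(np.vstack(A),np.hstack(B),rcond=None)[0];d=q-o
    return ((d@X)*1000).round(1),((d@Y)*1000).round(1),(q[2]*1000).round(1)
print("apex",tri((266,215),(212,257)))
print("L",tri((115,190),(98,226)),"R",tri((425,195),(313,226)))
print("body TL",tri((130,42),(107,125)),"TR",tri((412,42),(308,125)),"BL",tri((122,265),(106,276)))
print("ears",tri((46,102),(52,167)),tri((492,107),(360,170)))
P=np.array([o+X*a+k*c for a,c in((0,-.1053),(0,-.1163),(0,-.1193),(.016,-.105))])
print("proj",((px(i6,P)-[200,130])*4).round(0).tolist())
P=np.array([o+X*-.022+Y*b+k*-.0053 for b in(-.02,.02)]);print("collar",((px(i6,P)-[200,130])*4).round(0).tolist())
E
```

```text
apex (np.float64(-6.1), np.float64(0.2), np.float64(124.2))
L (np.float64(5.9), np.float64(-24.5), np.float64(60.1)) R (np.float64(22.2), np.float64(28.9), np.float64(-2.0))
body TL (np.float64(-21.7), np.float64(-20.5), np.float64(82.2)) TR (np.float64(-12.9), np.float64(24.0), np.float64(34.5)) BL (np.float64(24.2), np.float64(-24.7), np.float64(38.7))
ears (np.float64(-6.5), np.float64(-35.6), np.float64(53.0)) (np.float64(2.2), np.float64(39.2), np.float64(15.9))
proj [[208.0, 247.0], [208.0, 232.0], [208.0, 228.0], [208.0, 324.0]]
collar [[40.0, 300.0], [375.0, 301.0]]
```

```bash
python3 - <<'E'
from h import *
from scipy.optimize import least_squares
i3=dict(np.load("w3.npz"));i6=dict(np.load("w6.npz"))
s=get_state();Rt=rot(s["orientation"]).as_matrix();X=-Rt[:,0];Y=Rt[:,1];o=s["tcp_pos"];k=np.array([0,0,1])
M=np.array([(-18,-25,22),(-18,25,22),(18,25,22),(18,-25,22),(0,0,59.5)])/1000
U3=np.array([(123,57),(415,57),(413,267),(122,267),(268,213)])/8+[220,155]
U6=np.array([(106,140),(308,140),(306,277),(105,277)])/4+[200,130]
def world(p):
    a=p[3];c,n=np.cos(a),np.sin(a);m=M@np.array([[c,n,0],[-n,c,0],[0,0,1]])
    return np.array([o[0],o[1],0])+np.outer(m[:,0]+p[0],X)+np.outer(m[:,1]+p[1],Y)+np.outer(m[:,2]+p[2],k)
for n,g in(("w3",lambda p:(px(i3,world(p))-U3).ravel()),("w3 no apex",lambda p:(px(i3,world(p))-U3)[:4].ravel()),("w6",lambda p:(px(i6,world(p)[:4])-U6).ravel()),("both",lambda p:np.r_[(px(i3,world(p))-U3).ravel(),(px(i6,world(p)[:4])-U6).ravel()])):
    r=least_squares(g,[.008,0,.02,0]);print(n,(r.x[:3]*1000).round(1),np.degrees(r.x[3]).round(1),"rms",np.sqrt((r.fun**2).mean()).round(2))
p=r.x;print("apex in w6",((px(i6,world(p)[4:])-[200,130])*4).round(0), "w3",((px(i3,world(p)[4:])-[220,155])*8).round(0))
E
```

```text
w3 [8.2 0.1 8.9] -0.0 rms 0.26
w3 no apex [8.2 0.2 9.6] -0.0 rms 0.23
w6 [10.2 -0.5  4.8] -0.2 rms 0.36
both [ 9.4 -0.2  6.2] -0.1 rms 0.48
apex in w6 [[207. 250.]] w3 [[266. 220.]]
```

{"method": "send_rows", "body": {"series": [0.6,0,0,0,0,0,0,1.2,-0.1,0,0,0,0,0,1.7,-0.1,0,0,0,0,0,1.7,-0.1,0,0,0,0,0,1.7,-0.1,1,0,0,0,0,1.7,-0.1,2,0,0,0,0,1.7,-0.1,3,0,0,0,0,1.7,-0.1,4,0,0,0,0,1.7,-0.1,4.4,0,0,0,0,1.7,-0.1,4.4,0,0,0,0]}}

```text
clock: 10.83
tcp_pos: [0.5805, 0.1057, 0.156]
orientation: [-0.002, 0.157, 0.988, -0.0]
wrist_force: [0.0, 0.3, -2.8]
finger_gap: 0.0214
```

```bash
python3 - <<'E'
from h import *
for _ in range(4):
    s=get_state();read_camera("wrist");print(s["tcp_pos"],s["wrist_force"],s["ft_torque"])
E
```

```text
[0.58047517 0.10574729 0.15595897] [ 0.04499026  0.29977101 -2.80625876] [ 0.03746232  0.08068155 -0.0407382 ]
[0.58103697 0.10580676 0.15699848] [ 1.13570846  0.54547426 -2.30667536] [-0.00911119 -0.05485218 -0.04138257]
[0.58156523 0.10583635 0.15778983] [ 0.97805553  0.46202963 -2.14642811] [ 0.00221108 -0.01880328 -0.00692494]
[0.58193719 0.10585945 0.15834547] [ 0.63094725 -0.25441477 -2.44749577] [ 0.00653932 -0.0724432   0.02902255]
```

Free of contact. Advance 2.1 cm and lift a little.

{"method": "send_rows", "body": {"series": [-0.4,0,0,0,0,0,0,-0.8,0,0,0,0,0,0,-1.2,0,0,0,0,0,0,-1.6,0,0,0,0,0,0,-2,0,0,0,0,0,0,-2.1,0,0,0,0,0,0,-2.1,0,0,0,0,0,0]}}

```text
clock: 11.62
tcp_pos: [0.6021, 0.0992, 0.158]
orientation: [0.0, 0.157, 0.988, 0.0]
wrist_force: [0.4, 0.7, -1.6]
finger_gap: 0.0211
```

{"method": "send_rows", "body": {"series": [0,0,-0.4,0,0,0,0,0,0,-0.8,0,0,0,0,0,0,-1.2,0,0,0,0,0,0,-1.6,0,0,0,0,0,0,-2,0,0,0,0,0,0,-2.4,0,0,0,0,0,0,-2.8,0,0,0,0,0,0,-3,0,0,0,0,0,0,-3,0,0,0,0,0,0,-3,0,0,0,0]}}

```text
clock: 12.45
tcp_pos: [0.6017, 0.0994, 0.1882]
orientation: [0.0, 0.157, 0.988, 0.0]
wrist_force: [0.4, -0.4, -3.4]
finger_gap: 0.0213
```

```bash
python3 - <<'E'
from h import *
for _ in range(3):
    s=get_state();im=read_camera("wrist");print(s["clock"],s["tcp_pos"],s["wrist_force"],s["ft_torque"])
sc=read_camera("scene");e=lambda c:np.clip((c.astype(float)-40)*1.3,0,255).astype(np.uint8)
cv2.imwrite("pics/w7.png",np.hstack([cv2.resize(e(im[130:230,200:300]),(400,400),interpolation=cv2.INTER_CUBIC),cv2.resize(e(sc[150:230,245:325]),(400,400),interpolation=cv2.INTER_CUBIC)]))
E
```

```text
12.45 [0.60165785 0.09940166 0.18819431] [ 0.40056773 -0.35319748 -3.4283982 ] [-0.02599743  0.00115575  0.00583836]
12.5 [0.60150009 0.09937558 0.18796853] [ 0.55050977 -0.40486709 -2.71230377] [-0.04424681 -0.05199467 -0.03590737]
12.55 [0.6014188  0.09935839 0.18785824] [ 0.43532057 -0.45445219 -2.70728316] [0.04198932 0.03189485 0.03421779]
```

{"method": "send_rows", "body": {"series": [0,0.1,-1,0,0,0,0,0,0.1,-2.5,0,0,0,0,0,0.1,-4.2,0,0,0,0,0,0.1,-6,0,0,0,0,0,0.1,-8,0,0,0,0,0,0.1,-10,0,0,0,0,0,0.1,-12,0,0,0,0,0,0.1,-14,0,0,0,0,0,0.1,-15.5,0,0,0,0,0,0.1,-16.5,0,0,0,0]}}

```text
clock: 13.48
tcp_pos: [0.6022, 0.1004, 0.3561]
orientation: [0.002, 0.156, 0.988, 0.0]
wrist_force: [0.1, 0.3, -3.8]
finger_gap: 0.0214
```

```bash
python3 - <<'E'
from h import *
for _ in range(3):
    s=get_state();im=read_camera("wrist");print(s["clock"],s["tcp_pos"],s["wrist_force"],s["ft_torque"])
sc=read_camera("scene")
for d in silhouettes("scene","basket"):print(d["p"],d["box"])
i=camera_info("scene");z=s["tcp_pos"];print(px(i,[(z[0],z[1],z[2]-.17),(z[0],z[1],z[2]-.12)]))
e=lambda c:np.clip((c.astype(float)-40)*1.3,0,255).astype(np.uint8)
cv2.imwrite("pics/w8.png",np.hstack([cv2.resize(e(im[100:250,175:325]),(400,400),interpolation=cv2.INTER_CUBIC),cv2.resize(e(sc[110:230,225:345]),(400,400),interpolation=cv2.INTER_CUBIC)]))
E
```

```text
13.4833 [0.60221295 0.10041297 0.35614696] [ 0.06486699  0.32714765 -3.76404447] [-0.00283131  0.01049368 -0.00112573]
13.5333 [0.60260265 0.10043915 0.35756505] [-0.08636861  0.44638107 -1.58438645] [-0.00917126 -0.08066386  0.03813284]
13.5833 [0.60269005 0.10043431 0.35608939] [ 0.45998406 -0.06018609 -3.74335141] [ 0.02546353  0.02167396 -0.02050083]
0.82 [268.8, 153.8, 32.4, 23.4]
0.64 [166.6, 210.5, 11.9, 16.2]
0.56 [196.8, 287.4, 35.7, 27.1]
[[285.02868521 167.37369948]
 [285.97058584 150.09483391]]
```

View pics/w8.png

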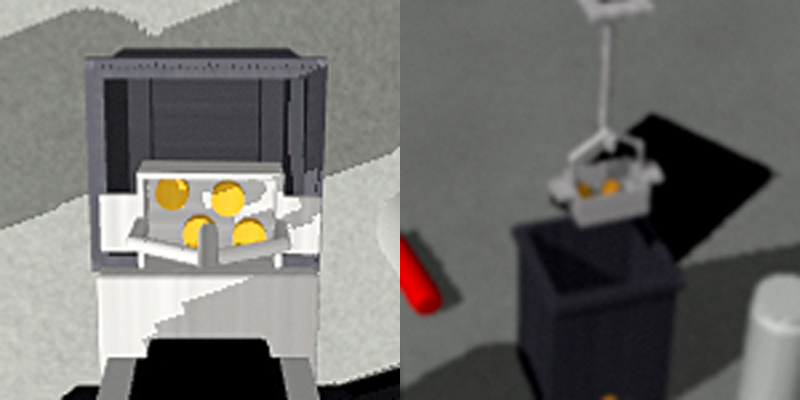

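{"method": "send_rows", "body": {"series": [0.2,0.1,0,0,0,0,0,0.6,0.4,0,0,0,0,0,1.4,0.9,0,0,0,0,0,2.5,1.6,0,0,0,0,0,3.7,2.4,0,0,0,0,0,5.2,3.3,0,0,0,0,0,6.6,4.3,0,0,0,0,0,8.2,5.3,0,0,0,0,0,9.9,6.4,0,0,0,0,0,11.4,7.3,0,0,0,0,0]}}

```text
clock: 14.57
tcp_pos: [0.514, 0.207, 0.3535]
orientation: [0.0, 0.156, 0.988, 0.0]
wrist_force: [1.2, 0.6, -2.8]
finger_gap: 0.0212
```

{"method": "send_rows", "body": {"series": [1.5,1,0,0,0,0,0,2.9,1.9,0,0,0,0,0,4.3,2.8,0,0,0,0,0,5.6,3.6,0,0,0,0,0,6.7,4.4,0,0,0,0,0,7.6,5,0,0,0,0,0,8.3,5.5,0,0,0,0,0,8.8,5.8,0,0,0,0,0,9.1,6,0,0,0,0,0,9.2,6,0,0,0,0,0]}}

```text
clock: 15.4
tcp_pos: [0.447, 0.2909, 0.3532]
orientation: [0.0, 0.156, 0.988, 0.0]
wrist_force: [0.1, 0.1, -3.6]
finger_gap: 0.0211
```

```bash
python3 - <<'E'
from h import *
s=get_state();print(s["clock"],s["tcp_pos"],s["orientation"],s["wrist_force"])
im=read_camera("wrist");sc=read_camera("scene");cv2.imwrite("pics/w9raw.png",im);cv2.imwrite("pics/s9raw.png",sc)
for c in("scene","wrist"):
  i=camera_info(c)
  for d in silhouettes(c,"basket"):print(c,d["p"],d["box"])
  for d in silhouettes(c,"tray"):print(c,"tray",d["p"],d["box"])
  X=-rot(s["orientation"]).as_matrix()[:,0]
  print(px(i,[s["tcp_pos"]+X*.005-np.array([0,0,.17-.011])]), px(i,[(.452,.289,.004)]))
E
```

```text
15.4 [0.44696543 0.29086889 0.3531548 ] [3.93467815e-05 1.56306228e-01 9.87708642e-01 3.14026594e-05] [ 0.07582357  0.09482987 -3.59705343]
scene 0.75 [161.1, 206.3, 18.0, 20.2]
scene 0.74 [198.4, 286.1, 33.2, 28.6]
scene 0.58 [293.2, 95.1, 29.7, 23.7]
scene tray 0.89 [270.5, 142.5, 68.1, 45.6]
[[306.79301492 110.25842619]] [[302.21987158 165.54986853]]
wrist 0.81 [214.7, 161.3, 86.0, 39.5]
wrist 0.74 [0.0, 207.7, 31.5, 34.8]
wrist tray 0.82 [189.3, 83.9, 128.3, 93.5]
[[252.61802695 180.37600053]] [[252.35499956 149.98370634]]
```

{"method": "send_rows", "body": {"series": [0,0,1,0,0,0,0,0,0,2.5,0,0,0,0,0,0,4.5,0,0,0,0,0,0,6.5,0,0,0,0,0,0,8.5,0,0,0,0,0,0,10.5,0,0,0,0,0,0,12.5,0,0,0,0,0,0,14.3,0,0,0,0,0,0,15.7,0,0,0,0,0,0,16.5,0,0,0,0]}}

```text
clock: 16.53
tcp_pos: [0.4465, 0.2897, 0.1862]
orientation: [-0.001, 0.157, 0.988, -0.001]
wrist_force: [-0.2, -0.5, -3.9]
finger_gap: 0.0211
```

{"method": "send_rows", "body": {"series": [0,0,0.4,0,0,0,0,0,0,0.8,0,0,0,0,0,0,1.2,0,0,0,0,0,0,1.6,0,0,0,0,0,0,2,0,0,0,0,0,0,2.4,0,0,0,0,0,0,2.8,0,0,0,0,0,0,3.1,0,0,0,0,0,0,3.1,0,0,0,0,0,0,3.1,0,0,0,0]}}

```text
clock: 17.37
tcp_pos: [0.447, 0.2905, 0.1571]
orientation: [-0.0, 0.156, 0.988, -0.0]
wrist_force: [-0.4, -0.5, -2.4]
finger_gap: 0.0212
```

```bash
python3 - <<'E'
from h import *
for _ in range(3):
    s=get_state();im=read_camera("wrist");print(s["clock"],s["tcp_pos"],s["wrist_force"],s["ft_torque"])
sc=read_camera("scene");cv2.imwrite("pics/s10raw.png",sc)
for d in silhouettes("scene","basket"):print(d["p"],d["box"])
e=lambda c:np.clip((c.astype(float)-20)*1.3,0,255).astype(np.uint8)
cv2.imwrite("pics/w10.png",np.hstack([cv2.resize(e(im[100:250,175:325]),(400,400),interpolation=cv2.INTER_CUBIC),cv2.resize(e(sc[105:205,250:350]),(400,400),interpolation=cv2.INTER_CUBIC)]))
E
```

```text
17.3667 [0.44701705 0.29048129 0.15707067] [-0.36004449 -0.4848362  -2.43624857] [ 0.02641117 -0.00884394  0.00027205]
17.4167 [0.44716896 0.29054473 0.15723777] [ 0.4077068   0.12369293 -2.50559866] [-0.03097664  0.04962966  0.02198105]
17.4667 [0.44727516 0.29058883 0.15740665] [ 0.43512571 -0.08544143 -1.29867374] [ 0.0478456  -0.00672549 -0.02259818]
0.79 [294.9, 147.7, 21.5, 22.8]
0.77 [196.8, 286.5, 35.3, 27.5]
0.61 [163.5, 208.6, 16.5, 16.6]
```

View pics/w10.png

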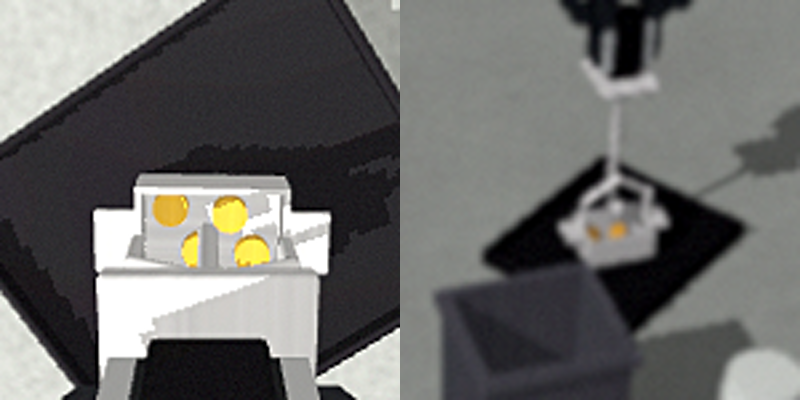

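{"method": "send_rows", "body": {"series": [0.4,0,0,0,0,0,0,0.8,0,0,0,0,0,0,1.2,0,0,0,0,0,0,1.6,0,0,0,0,0,0,2,0,0,0,0,0,0,2.4,0,0,0,0,0,0,2.7,0,0,0,0,0,0,2.7,0,0,0,0,0,0]}}

```text
clock: 18.28
tcp_pos: [0.4207, 0.2991, 0.1572]
orientation: [-0.0, 0.156, 0.988, 0.0]
wrist_force: [-0.2, 0.8, -1.7]
finger_gap: 0.0211
```

{"method": "send_rows", "body": {"series": [0,0,-0.5,0,0,0,0,0,0,-1,0,0,0,0,0,0,-1.5,0,0,0,0,0,0,-2.2,0,0,0,0,0,0,-3,0,0,0,0,0,0,-3.8,0,0,0,0]}}

```text
clock: 18.78
tcp_pos: [0.4217, 0.2989, 0.1962]
orientation: [0.0, 0.157, 0.988, 0.0]
wrist_force: [0.9, 0.9, -2.6]
finger_gap: 0.0214
```

```bash
python3 - <<'E'
from h import *
s=get_state();print(s["clock"],s["tcp_pos"],s["wrist_force"])
sc=read_camera("scene");cv2.imwrite("pics/s11raw.png",sc)
for d in silhouettes("scene","basket"):print(d["p"],d["box"])
print(shift((.505,-.338,.325),156.5),shift((.52,0,.325),159))
E
```

```text
18.7833 [0.42169945 0.29887086 0.19624537] [ 0.9410143   0.92467262 -2.55667393]
0.86 [165.0, 208.9, 14.8, 17.2]
0.85 [292.1, 148.9, 21.1, 22.5]
0.56 [196.2, 286.1, 35.8, 27.2]
(array([-27.58, -58.03, -12.85]), array([0.14, 0.13, 5.49])) (array([-18.55, -25.42, -12.79]), array([0.14, 0.13, 2.99]))
```

{"method": "send_rows", "body": {"series": [0,0,-2.5,0,0,0,0,0,0,-5.5,0,0,0,0,0,0,-9,0,0,0,0,-3,-4,-12,0,0,0,0,-5,-7,-12.9,0,0,0.5,0,-8,-11,-12.9,0,0,1,0,-11,-15,-12.9,0,0,1.5,0,-13.5,-18.5,-12.9,0,0,2,0,-16,-22,-12.9,0,0,2.5,0,-18.5,-25.4,-12.9,0,0,3,0]}}

```text
clock: 19.72
tcp_pos: [0.5095, 0.0276, 0.3244]
orientation: [0.0, 0.182, 0.983, 0.0]
wrist_force: [0.7, 0.5, -2.8]
finger_gap: 0.0209
```

```bash
python3 - <<'E'
from h import *
s=get_state();print(s["clock"],s["tcp_pos"],shift((.505,-.338,.325),156.5))
E
```

```text
19.7167 [0.50946708 0.02756226 0.32435657] (array([-12.7 , -34.28,  -0.07]), array([0.02, 0.03, 2.47]))
```

{"method": "send_rows", "body": {"series": [-1,-3.5,0,0,0,0.3,0,-2,-7,0,0,0,0.6,0,-3.3,-10.5,0,0,0,0.9,0,-4.6,-14,0,0,0,1.2,0,-5.9,-17.5,0,0,0,1.5,0,-7.2,-21,0,0,0,1.8,0,-8.4,-24.5,0,0,0,2.2,0,-9.5,-28,0,0,0,2.5,0,-10.3,-30.5,0,0,0,2.5,0,-10.7,-32,0,0,0,2.5,0]}}

```text
clock: 20.55
tcp_pos: [0.4939, -0.3109, 0.3232]
orientation: [-0.0, 0.205, 0.979, -0.0]
wrist_force: [0.9, 0.3, -2.7]
finger_gap: 0.0211
```

{"method": "send_rows", "body": {"series": [0,0,0,0,0,0,0,0,0,0,0,0,0,0,0,0,0,0,0,0,0]}}

```text
clock: 20.8
tcp_pos: [0.4944, -0.3065, 0.3241]
orientation: [-0.0, 0.203, 0.979, 0.001]
wrist_force: [0.0, 0.4, -1.1]
finger_gap: 0.0214
```

```bash
python3 - <<'E'
from h import *
s=get_state();print(s["clock"],s["tcp_pos"],s["finger_gap"],shift((.505,-.338,.1525),156.5))
im=read_camera("wrist");i=camera_info("wrist");np.savez("w12.npz",**i);cv2.imwrite("pics/w12raw.png",im)
for p in((.5365,-.3532,.145),(.505,-.338,.2)):print(px(i,[p]))
e=lambda c:np.clip((c.astype(float)-20)*1.2,0,255).astype(np.uint8)
cv2.imwrite("pics/w12.png",cv2.resize(e(im[80:230,150:350]),(800,600),interpolation=cv2.INTER_CUBIC))
E
```

```text
20.8 [ 0.49443414 -0.30646801  0.32407608] 0.021365348045004715 (array([-2.24, -2.49, 17.15]), array([ 0.05, -0.04,  0.03]))
[[226.81015468 224.52793585]]
[[222.91011246 210.40457682]]
```

{"method": "send_rows", "body": {"series": [-1,-1.2,0,0,0,0,0,-2.2,-2.5,0,0,0,0,0,-2.2,-2.5,0,0,0,0,0,-2.2,-2.5,0,0,0,0,0]}}

```text
clock: 21.18
tcp_pos: [0.5051, -0.3383, 0.324]
orientation: [-0.0, 0.203, 0.979, 0.0]
wrist_force: [-0.6, 0.2, -2.1]
finger_gap: 0.021
```

```bash
python3 - <<'E'
from h import *
im=read_camera("wrist");s=get_state();print(s["clock"],s["tcp_pos"],shift((.505,-.3365,.1525),155.5))
i=camera_info("wrist");cv2.imwrite("pics/w12raw.png",im)
e=lambda c:np.clip((c.astype(float)-20)*1.2,0,255).astype(np.uint8)
cv2.imwrite("pics/w12.png",cv2.resize(e(im[80:230,150:350]),(800,600),interpolation=cv2.INTER_CUBIC))
Y=rot(s["orientation"]).as_matrix()[:,1];o=s["tcp_pos"]
print("foot px",((px(i,[o-[0,0,.1193]])-[150,80])*4).round())
S=np.array([.8965,-.443,0]);T=np.array([.443,.8965,0]);c=np.array([.5055,-.337,.14])
print("gap edges",((px(i,[c+S*a+T*b for a in(-.03,.036) for b in(-.01,.01)])-[150,80])*4).round().tolist())
E
```

```text
21.2333 [ 0.50490052 -0.33791396  0.32422185] (array([ 0.04,  0.12, 17.17]), array([ 0.03, -0.02,  1.07]))
foot px [[408. 429.]]
gap edges [[378.0, 243.0], [459.0, 247.0], [367.0, 495.0], [443.0, 499.0]]
```

View pics/w12.png

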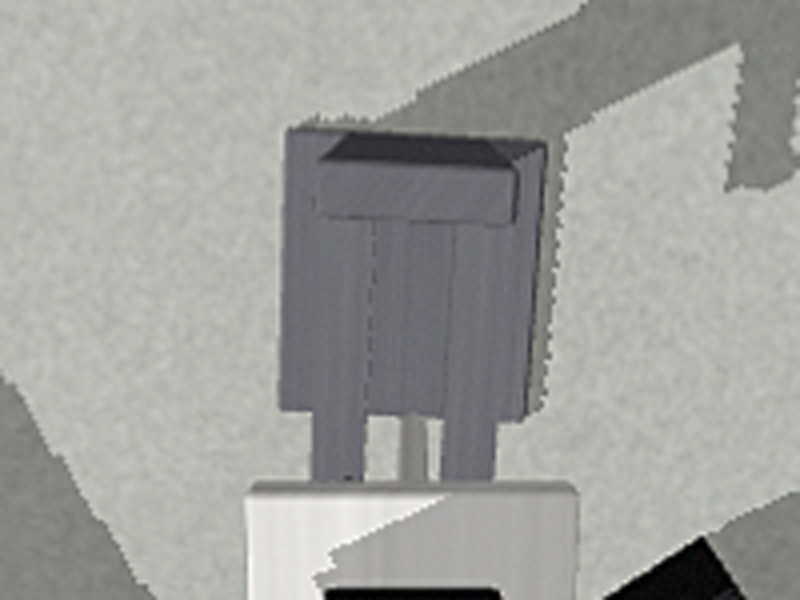

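{"method": "send_rows", "body": {"series": [0,0,1,0,0,1,0,0,0,3,0,0,2,0,0,0,5,0,0,2,0,0,0,7,0,0,2,0,0,0,9,0,0,2,0,0,0,11,0,0,2,0,0,0,13,0,0,2,0,0,0,14.8,0,0,2,0,0,0,16,0,0,2,0,0,0,16.4,0,0,2,0]}}

```text
clock: 22.07
tcp_pos: [0.5036, -0.3368, 0.1581]
orientation: [-0.002, 0.22, 0.975, 0.001]
wrist_force: [-0.9, 0.5, -2.1]
finger_gap: 0.0211
```

{"method": "send_rows", "body": {"series": [0,0,0.2,0,0,0,0,0,0,0.4,0,0,0,0,0,0,0.6,0,0,0,0,0,0,0.75,0,0,0,0,0,0,0.75,0,0,0,0,0,0,0.75,0,0,0,0]}}

```text
clock: 22.57
tcp_pos: [0.5048, -0.3395, 0.1531]
orientation: [0.0, 0.221, 0.975, -0.0]
wrist_force: [-0.5, -1.5, -1.8]
finger_gap: 0.0213
```

```bash
python3 - <<'E'
from h import *
for _ in range(4):
    s=get_state();read_camera("wrist");print(s["clock"],s["tcp_pos"],s["wrist_force"],s["ft_torque"])
E
```

```text
22.5667 [ 0.5048346  -0.3394601   0.15309426] [-0.4572123  -1.48568035 -1.76191157] [-0.02443463 -0.01990911 -0.03535087]
22.6167 [ 0.50476501 -0.33945457  0.15302578] [ 0.34884506  0.09267683 -1.60861039] [ 0.02278391 -0.03057467 -0.01693894]
22.6667 [ 0.50477636 -0.33943187  0.15298802] [-0.49740326  0.65906763 -1.61216545] [ 0.02104722 -0.02790726  0.04565878]
22.7167 [ 0.50476544 -0.33941049  0.15291143] [-0.5728743  -0.4470924  -1.67136975] [-0.03768496  0.07502051  0.0269263 ]
```

Still hanging about a millimetre above; lower slowly by 2 mm more.

{"method": "send_rows", "body": {"series": [0,0,0.1,0,0,0,0,0,0,0.15,0,0,0,0,0,0,0.2,0,0,0,0,0,0,0.2,0,0,0,0]}}

```text
clock: 23.1
tcp_pos: [0.5048, -0.3395, 0.1517]
orientation: [0.001, 0.221, 0.975, -0.0]
wrist_force: [-1.7, 1.6, 4.6]
finger_gap: 0.0212
```

```bash
python3 - <<'E'
from h import *
for _ in range(4):
    s=get_state();read_camera("wrist");print(s["clock"],s["tcp_pos"],s["wrist_force"],s["ft_torque"])
E
```

```text
23.1 [ 0.50481362 -0.33949456  0.15172799] [-1.6867398   1.56724934  4.5950226 ] [ 0.28297277  0.34423686 -0.042969  ]
23.15 [ 0.50484257 -0.33949253  0.15172568] [-1.92473563  1.15289499  4.73569555] [0.27540578 0.37327857 0.02236395]
23.2 [ 0.50482722 -0.33945159  0.15171542] [-2.09214416  1.66576206  5.71701025] [ 0.32678783  0.37794485 -0.02430558]
23.25 [ 0.50478844 -0.33947359  0.15169967] [-2.64330125  1.97463802  4.89546964] [ 0.28973437  0.35271932 -0.01146495]
```

{"method": "send_rows", "body": {"series": [0,0,0,0,0,0,0.3,0,0,0,0,0,0,0.5,0,0,0,0,0,0,0.8,0,0,0,0,0,0,1,0,0,0,0,0,0,1,0,0,0,0,0,0,1,0,0,0,0,0,0,1,0,0,0,0,0,0,1,0,0,0,0,0,0,1]}}

```text
clock: 24.05
tcp_pos: [0.5047, -0.3393, 0.1506]
orientation: [0.0, 0.221, 0.975, 0.0]
wrist_force: [0.0, 0.5, 0.9]
finger_gap: 0.0854
```

{"method": "send_rows", "body": {"series": [0,0,-1,0,0,0,1,0,0,-3,0,0,0,1,0,0,-6,0,0,0,1,0,0,-9,0,0,0,1,0,0,-12,0,0,0,1,0,0,-15,0,0,0,1,0,0,-18,0,0,0,1,0,0,-18.8,0,0,0,1,0,0,-18.8,0,0,0,1]}}

```text
clock: 24.8
tcp_pos: [0.5055, -0.34, 0.3426]
orientation: [0.003, 0.221, 0.975, -0.002]
wrist_force: [0.1, 0.9, -0.2]
finger_gap: 0.0854
```

```bash
python3 - <<'E'
from h import *
s=get_state();print(s["clock"],s["tcp_pos"],s["wrist_force"],s["finger_gap"])
im=read_camera("wrist");sc=read_camera("scene");tp=read_camera("top")
for c,l in(("wrist","hook_rod"),("scene","hook_rod"),("scene","basket"),("scene","tray"),("top","basket"),("top","tray")):
  for d in silhouettes(c,l):print(c,l,round(d["p"],2),d["box"])
i=camera_info("wrist");u=px(i,[(.505,-.336,.146)])[0].astype(int);print(u)
np.savez("w13.npz",**i)
e=lambda c:np.clip((c.astype(float)-20)*1.2,0,255).astype(np.uint8)
cr=lambda m,x,y,w:cv2.resize(e(m[y:y+w,x:x+w]),(400,400),interpolation=cv2.INTER_CUBIC)
x0,y0=u-[50,50];print(x0,y0)
cv2.imwrite("pics/w13.png",np.hstack([cr(im,x0,y0,100),cr(sc,260,125,80)]))
E
```

```text
24.8 [ 0.5055333  -0.34002761  0.34255664] [ 0.10167968  0.88147125 -0.20852527] 0.08542703042239942
wrist hook_rod 0.76 [234.4, 144.0, 38.1, 40.8]
scene hook_rod 0.7 [82.3, 212.8, 24.4, 61.1]
scene basket 0.68 [198.6, 285.7, 35.8, 27.3]
scene basket 0.65 [292.2, 148.8, 22.0, 23.8]
scene basket 0.51 [164.2, 206.7, 16.5, 22.4]
scene tray 0.86 [271.0, 143.7, 69.4, 45.1]
top basket 0.72 [293.7, 229.8, 23.8, 25.1]
top basket 0.63 [146.6, 226.3, 23.2, 24.2]
top basket 0.55 [309.1, 141.8, 29.6, 14.5]
top tray 0.69 [129.6, 208.4, 58.4, 61.7]
[254 168]
204 118
```

```bash
python3 - <<'E'
from h import *
im=read_camera("wrist");i=camera_info("wrist");m=silhouettes("wrist","hook_rod")[0]["pixels"]
hsv=cv2.cvtColor(im,cv2.COLOR_BGR2GRAY)
for n,k,z in(("dark",(hsv<60)&m,.196),("bright",(hsv>120)&m,.146),("all",m,.146)):
    c,_=cv2.findContours(k.astype(np.uint8),cv2.RETR_EXTERNAL,cv2.CHAIN_APPROX_NONE)
    if not c: continue
    q=cv2.minAreaRect(np.vstack(c));P=onz(i,cv2.boxPoints(q),z);L=np.roll(P,-1,0)-P
    print(n,k.sum(),P.mean(0).round(4),np.linalg.norm(L,axis=1).round(4),np.degrees(np.arctan2(L[:,1],L[:,0])).round(0))
t=camera_info("top");print("basket",onz(t,[(146.6+11.6,226.3+12.1)],.03))
np.set_printoptions(linewidth=250)
x,y,w,h=map(int,silhouettes("wrist","hook_rod")[0]["box"])
for r in hsv[y-4:y+h+14:2,x-10:x+w+10:2]:print("".join(" .:-=+*#%@"[min(9,v//26)] for v in r))
E
```

```text
dark 739 [ 0.5005 -0.3367  0.196 ] [0.0202 0.0284 0.0208 0.0283] [  65.  -25. -115.  154.]
bright 872 [ 0.5042 -0.339   0.146 ] [0.0389 0.0436 0.0403 0.0436] [  65.  -25. -115.  154.]
all 1707 [ 0.5045 -0.3386  0.146 ] [0.0399 0.0478 0.0414 0.0478] [  65.  -25. -115.  154.]
basket [[0.44886976 0.28650002 0.03      ]]
==========-=========-=------==
=========:-=========--------:-
=======----==========-===---:=
=====-%%%%%%%%%%%%%%*****---==
=====-%##%#%%%#%%%*******---==
=====-%##%%%%%#%*********-:-==
=====-%##%%%%%***********-:===
=====-%##%%%*************--===
=====-%##%#=::::::::=****--===
=====-%#%%:      ... ****--===
=====-%##%. . .....  ****-:===
======%##% ...... . .+***-:===
=====-%### .    ...  -***--===
=====-%#%*........... ***-:===
======%#%=........... ***::===
======%#%=........... ***:-===
=====-%#%=........... +%%::===
======%#%+........... %%%::===
+=====%#%+........... %%%::===
+---==%#%+........... %%%::===
****+=%#%+........... %%%::**#
****+=%#%*........... %%%:-***
****+=%#%*...........:%%%=-***
****+=+++-............+++=-***
****+=====..        .-=====***
****=======**##**#**=======***
****+======*********=======***
****+=-=-::*********===-===***
****+-::--:#********=-----=***
****-----::********#:::::.-***
****=======*********=======***
```

```bash
python3 -c "
from workcell import *
print(get_state()['clock'],hand_in())"
```

```text
the job is handed in; nothing more can be done
25.4 None
```

The basket of nuts is standing in the drip tray and the rod is hanging back on its stand. I handed in at 25.4 s of the 64 s allowed. The gripper never touched the basket.

- **First hooking try missed:** I had judged the basket about 12 mm too high, so the hook passed over the bail. The forces showed no contact, so I re-measured the height, went in lower and the hook caught. The rod also sat about 1° tilted in the grip, and I allowed for that.
- **Basket:** Lowered near the tray's centre. A picture before unhooking showed it upright. After unhooking, the top camera put it at about (0.449, 0.287) against the tray centre of (0.452, 0.289).
- **Rod:** The fork took about 5 N upward at the same gripper height as the original grasp, which fits the collar resting on the arms. After release the collar measured 40 x 44 mm at the right height, square to the stand, with its centre 2–4 mm from where it started.
- **Not checked by eye:** The viewer's 12-picture limit refused my final picture. The end state of the rod, and of the basket after unhooking, rests on these measurements. The gripper was open and about 19 cm above the stand at hand-in.

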